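# Empty the square bench feeder of grinding balls

## Robot

A 6-joint arm with a two-finger parallel gripper is mounted at the origin on the work surface. World frame = base frame: x ahead of the robot, y to its left, z up, the work surface at z = 0. Lengths are in m, angles in rad, forces in N, time in s.
With the tool pointing down it reaches from about 0.35 to 0.725 m from the base axis. Payload 6 kg.
Tool frame: the origin (TCP) lies at the very end of the fingers, on their centre line; the grasp point (between the pads) lies 19 mm behind it; z points along the fingers, y is the line along which they close (so a half turn about z gives the same grasp; the last joint's range is limited). The gripper opens to 85 mm and grips with 20 to 120 N. Pads are 22 mm wide; open, the fingers measure 114 mm over their backs; the gripper's body (76 mm by 85 mm) begins 54 mm behind the grasp point. The pads swing forward as they close: fully open they stand 13 mm farther back than shut.
Start: joints at [1.656, 0.04, 0.085, 0, -1.615, -0.334], TCP at [0.148, 0.582, 0.231] pointing down, gripper open.
Joint ranges: [-2.56, 2.56], [-1.29, 2.01], [-1.08, 1.49], [-3.29, 1.98], [-2.81, -0.18], [-2.99, 2.99]. Speed limits (rad/s): [2.57, 2.57, 3.01, 3.14, 3.14, 3.14].

## Interface

Orientations are given as a unit quaternion [x, y, z, w].
In Python, from rig import * gives the robot as it stands. The module is installed in compiled form; this text tells all that it offers.
- The arm moves only by the shell command python3 -m handwheel 'ROWS'. ROWS is JSON, a list that holds one entry, the list of rows, each a list of 5 numbers: the shift along the tool's x, y, z each as a share of 0.12 m, from -1 to 1, then the turn about the tool's z as a share of 90 degrees, from -1 to 1, then the closure, from 0 (fully open) to 1 (shut). A call has exactly 5 rows; each row is the pose to reach, as a shift and turn from the pose commanded when the call began, along the tool's axes at that moment; what a row does not reach only later rows make up. A row lasts 1/8 s, in which the tool goes at most 62.5 mm and 10.7 degrees, less where a joint would pass 70% of its speed; a pose out of reach is approached as far as the arm can. A call with a number of a shift or a turn outside -1 to 1 is refused whole. A call with a gripper value outside its range is refused whole. The fingers move at their own pace and stop on an object; the grip force is fixed at half the most. Time passes only in rows, so rows that repeat a pose let the fingers close, or fill a call up. It gives the time, the measured TCP pose, the force, the opening and the grip force at its end, in the units of the state.
- observe(): the state, without advancing time (a new reading comes with each control period).
- camera(name): name is "scene" or "top" or "wrist"; returns the picture (384x512x3 uint8, blue, green, red); there is no depth.
- calibration(name): a dict with "fx", "fy", "cx", "cy" (pixels), "position" and "rotation" of the camera in the world. Camera axes: x right, y up, looking along -z (the intrinsics and any distortion apply to the point x, -y, -z); pixel columns grow to the right and rows downward; lengths in m; the calibration is good to about 2 mm. A picture is of the moment at which its call begins: read the wrist's pose just before it. calibration takes no time and is no camera call; for the wrist camera it gives the pose at the moment of the call.
- job_done(): hands the job in; it is judged then, once.
The state is a dict: "time": time; "joint_pos": joint angles; "qd": joint speeds; "tau": joint torques, N m; "ee_pos": TCP position; "ee_rot": TCP orientation; "force": force on the tool from outside, world axes, zero at the start; "torque": the same for the moment, N m; "grip_width": finger opening in m; "gripper_force": force on a finger pad.
Only numpy, scipy, OpenCV 4.12 (cv2) and the standard library are available. Lean on these libraries where they do the work, as an engineer would, in place of code of your own. Each camera call takes 0.05 s, during which the arm holds its last target. There are 200 camera calls.

## Task

Two small bench feeders of porcelain grinding balls stand on the test bench, one with a square hopper and one with a round one. Pull the slide gate of the square feeder open so that all three of its balls run down into its tray, then push the gate fully shut again and let go. Leave the round feeder's gate closed.

Things in the scene. Friction and masses are not known exactly. Their poses are not given: they have to be found in the camera images.
- gate (a joint): slide gate under the square hopper, in m: 0 = fully shut, 0.065 = fully open (a stop at each end). It starts within 6 mm of shut, moves with about 2 N of friction and stays where it is left. The last balls fall only when it is open by about 50 mm or more
- gate_knob (a point): middle of the square feeder's gate knob: a black upright post, 18 mm across, 50 mm tall (25 mm above and below this point), on the near end of the steel gate plate (level, 58 mm wide, its top 90 mm above the bench). z up; the gate opens along -x of this frame (towards the robot), shuts along +x. Gate shut: hopper wall 85 mm, its flared rim (187 mm above the bench) 65 mm from the post's axis
- square_feeder: the square feeder, fixed to the bench; origin on the bench under the hopper's axis; axes as the knob's. Clear square hopper, 56 mm inside, from 91 to 187 mm above the bench. Below the gate a steel chute slopes down along +x into an open steel tray (x 48 to 149 mm, 100 mm wide inside, walls 41 mm high). A ball in chute or tray has its centre less than 70 mm above the bench
- ball1_center (a point): a white porcelain grinding ball, 24 mm across, 18 g; the point is its centre. It starts inside the square hopper, lying loose on the gate plate
- ball2_center (a point): a white porcelain grinding ball, 24 mm across, 18 g; the point is its centre. It starts inside the square hopper, lying loose on the gate plate
- ball3_center (a point): a white porcelain grinding ball, 24 mm across, 18 g; the point is its centre. It starts inside the square hopper, lying loose on the gate plate
- round_gate (a joint): slide gate, with the same kind of knob, of the other feeder, whose clear hopper is round (74 mm across, flaring at the top); 0 = shut, as it starts, 0.065 = open. To be left shut. The two feeders stand side by side, 220 mm or more between their middles; which one is on the left varies

How it is judged:
By the outcome, as a careful person would: the job done as asked, in the order asked, and still so for the second after the job is handed in, with the robot touching nothing.
It also fails if it takes over 32 s, if anything falls off the work surface, if the arm or the gripper's body presses on something with over 40 N, if the wrist force passes 120 N, or if a joint passes its speed limit or range.

## Working session

There is one attempt and no reset: what is moved stays moved. The work goes in short steps, Python scripts to look and compute and a shell command to move; the robot and the scene stay as the last step left them, time stands still between calls to the robot, and variables do not carry over. Pictures are saved under pics/ and viewed, at most 10 in all, crops included, and the job is handed in when it is done.

```bash
mkdir -p pics; python3 - <<'E'
from rig import *
import cv2,numpy as np
s=observe();print({k:np.round(s[k],3) for k in("time","ee_pos","ee_rot","grip_width","force")})
a=camera("scene");b=camera("top")
cv2.imwrite("pics/s0.png",a);cv2.imwrite("pics/t0.png",b)
for n in("scene","top"):print(n,calibration(n))
E
```

```text
{'time': np.float64(0.0), 'ee_pos': array([0.148, 0.581, 0.23 ]), 'ee_rot': array([ 0.992, -0.124, -0.   ,  0.001]), 'grip_width': np.float64(0.085), 'force': array([0.436, 0.683, 0.386])}
scene {'fx': 358.84110299710164, 'fy': 358.84110299710164, 'cx': 252.1825415992134, 'cy': 189.69018373472187, 'position': array([ 0.99787172, -0.34351406,  0.52061784]), 'rotation': array([0.3788076 , 0.16435646, 0.36299915, 0.83529837])}
top {'fx': 417.03856683233204, 'fy': 417.03856683233204, 'cx': 259.98197572816946, 'cy': 192.4336361158327, 'position': array([0.56263512, 0.00629015, 0.81896935]), 'rotation': array([-0.01007583,  0.03127574,  0.71625891, -0.6970606 ])}
```

View pics/s0.png

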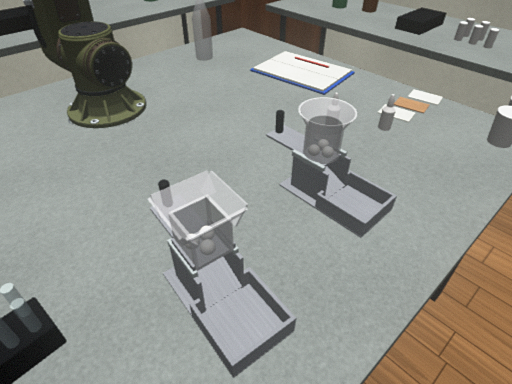

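View pics/t0.png

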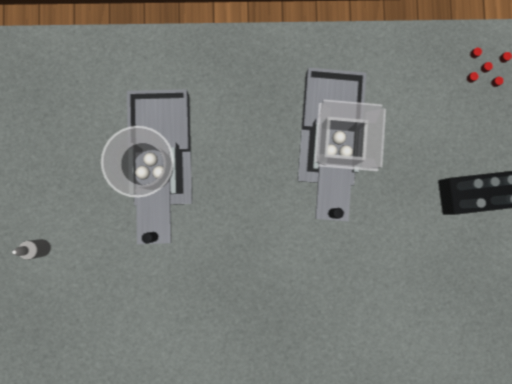

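The scene picture shows the square feeder at right (-y), and the top picture shows its knob at about (336,213). The round feeder is at left, with its knob at (150,238). I'll zoom in on the square one to get the knob and its axis.

```bash
python3 - <<'E'
import cv2
b=cv2.imread("pics/t0.png")[60:230,280:400]
cv2.imwrite("pics/t0c.png",cv2.resize(b,None,fx=3.5,fy=3.5,interpolation=cv2.INTER_CUBIC))
E
```

```text
(no output)
```

View pics/t0c.png

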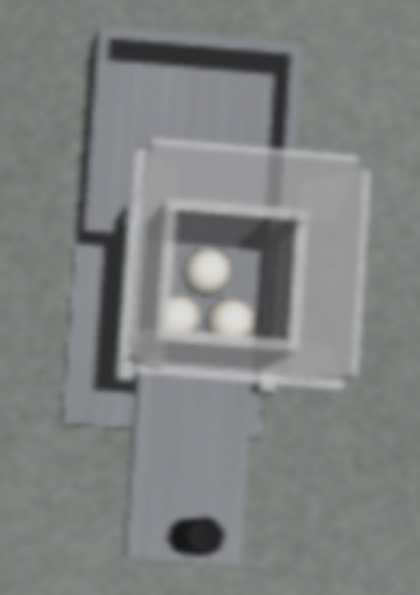

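```bash
cat > h.py <<'E'
from rig import *
import numpy as np, cv2
from scipy.spatial.transform import Rotation as R
def ray(n,px,z):
    c=calibration(n); d=R.from_quat(c["rotation"]).apply([(px[0]-c["cx"])/c["fx"],-(px[1]-c["cy"])/c["fy"],-1])
    p=np.array(c["position"]); return p+d*(z-p[2])/d[2]
def go(t,yaw):  # target TCP, tool x heading -> shares
    s=observe(); r=R.from_quat(s["ee_rot"]); x=r.as_matrix()[:,0]
    print("time",round(s["time"],2),"tcp",np.round(s["ee_pos"],4),"yaw",round(np.degrees(np.arctan2(x[1],x[0])),2),"F",np.round(s["force"],1),"w",round(s["grip_width"],4))
    y0=np.degrees(np.arctan2(x[1],x[0]))
    print("shares",np.round(r.inv().apply(np.array(t)-s["ee_pos"])/.12,3),"turn(tool z)",round(-((yaw-y0+180)%360-180)/90,3))
E
python3 - <<'E'
from h import *
f=lambda x,y,z:ray("top",(280+x/3.5-.4,60+y/3.5-.4),z)
print("top",f(203,535,.14),"base",f(186,536,.09))
for a,b,z in(((137,378),(128,557),.09),((250,390),(242,557),.09),((98,30),(80,235),.041)):
    p,q=f(*b,z),f(*a,z);d=q-p;print(p,q,np.degrees(np.arctan2(d[1],d[0])))
print("plate w",f(128,557,.09)-f(242,557,.09))
# hopper bottom centre
k=[f(170,340,.091),f(295,350,.091)];print(k)
for z in (.045,.041):print("tray far",f(105,35,.041),f(297,48,.041))
# scene check
c=calibration("scene")
for z,u in((.14,(163,182)),):print("scene top",ray("scene",u,z))
go([.5,-.13,.26],-3)
E
```

```text
top [ 0.56598417 -0.14070086  0.14      ] base [ 0.56596771 -0.1429315   0.09      ]
[ 0.55628336 -0.1133439   0.09      ] [ 0.64619946 -0.12114338  0.09      ] -4.9575267886511
[ 0.55466665 -0.17077094  0.09      ] [ 0.63869982 -0.17825988  0.09      ] -5.092678505104215
[ 0.73026877 -0.10157905  0.041     ] [ 0.84307897 -0.11527971  0.041     ] -6.924588273272561
plate w [0.00161671 0.05742704 0.        ]
[array([ 0.66494487, -0.13839838,  0.091     ]), array([ 0.6583432 , -0.20175199,  0.091     ])]
tray far [ 0.84023238 -0.1190159   0.041     ] [ 0.83113202 -0.22426475  0.041     ]
tray far [ 0.84023238 -0.1190159   0.041     ] [ 0.83113202 -0.22426475  0.041     ]
scene top [ 0.5660214  -0.14136776  0.14      ]
time 0.1 tcp [0.1476 0.5813 0.2304] yaw -14.25 F [ 0.2 -0.7  0. ] w 0.0854
shares [ 4.306  5.022 -0.239] turn(tool z) -0.125
```

```bash
python3 -m handwheel '[[[0.2,0.2,-0.1,0,0],[0.4,0.4,-0.2,0,0],[0.6,0.6,-0.3,0,0],[0.8,0.8,-0.3,0,0],[1,1,-0.3,0,0]]]'; python3 -c "
from h import *
go([.566,-.1415,.26],-5.1)"
```

```text
time: 0.72
ee_pos: [0.2348, 0.4346, 0.267]
ee_rot: [0.992, -0.124, -0.0, 0.0]
force: [-0.3, 0.0, -0.1]
grip_width: 0.0853
gripper_force: 0.0
time 0.72 tcp [0.2348 0.4346 0.267 ] yaw -14.24 F [-0.3  0.  -0.1] w 0.0853
shares [3.856 3.974 0.06 ] turn(tool z) -0.102
```

```bash
for i in 1; do
python3 -m handwheel '[[[0.2,0.2,0,-0.05,0],[0.4,0.4,0,-0.1,0],[0.6,0.6,0,-0.1,0],[0.8,0.8,0,-0.1,0],[1,1,0,-0.1,0]]]' >/dev/null; done
python3 -m handwheel '[[[0.2,0.2,0,0,0],[0.4,0.4,0,0,0],[0.6,0.6,0,0,0],[0.8,0.8,0,0,0],[1,1,0,0,0]]]' >/dev/null
python3 -c "
from h import *
go([.566,-.1415,.26],-5.1)"
```

```text
time 1.98 tcp [0.4302 0.1584 0.267 ] yaw -5.25 F [0.1 0.7 1.2] w 0.0853
shares [1.356 2.385 0.058] turn(tool z) -0.002
```

```bash

python3 -m handwheel '[[[0.14,0.24,0,0,0],[0.28,0.48,0,0,0],[0.42,0.72,0,0,0],[0.56,0.96,0,0,0],[0.6,1,0,0,0]]]' >/dev/null
python3 -m handwheel '[[[0.15,0.24,0,0,0],[0.3,0.48,0,0,0],[0.45,0.72,0,0,0],[0.6,0.96,0,0,0],[0.7,1,0,0,0]]]' >/dev/null
python3 -c "
from h import *
go([.566,-.1415,.26],-5.1)
cv2.imwrite('pics/w1.png',camera('wrist'))"
```

```text
time 3.23 tcp [ 0.5634 -0.0947  0.2668] yaw -5.34 F [ 0.2  0.  -0.4] w 0.0854
shares [0.058 0.386 0.057] turn(tool z) -0.003
```

View pics/w1.png

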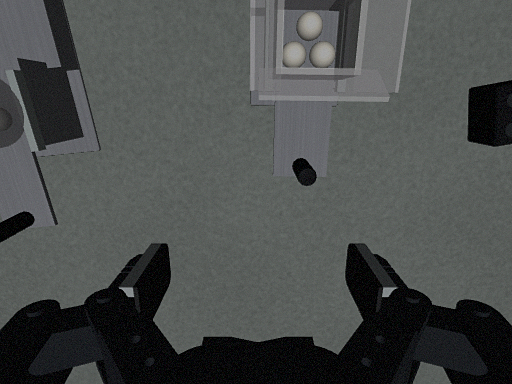

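The wrist view shows the knob's top disc at about (306,177). The square hopper with three balls is above it, and the gate plate is parallel to the picture's vertical.

```bash
python3 -c "
from h import *
k=ray('wrist',(306,176),.14);print(k);k[2]=.2
p=ray('wrist',(274,170),.09);q=ray('wrist',(327,170),.09);a=ray('wrist',(276,110),.09);print(p-q,(a-p))
go(k,-5.1)"
```

```text
[ 0.56516365 -0.1394511   0.14      ]
[0.00535927 0.05728449 0.        ] [ 0.06261524 -0.00690565  0.        ]
time 3.27 tcp [ 0.5642 -0.0945  0.2662] yaw -5.32 F [-1.   0.3 -1.2] w 0.0855
shares [0.044 0.372 0.552] turn(tool z) -0.002
```

```bash

python3 -m handwheel '[[[0.05,0.2,0.1,0,0],[0.05,0.38,0.2,0,0],[0.05,0.38,0.4,0,0],[0.05,0.38,0.6,0,0],[0.05,0.38,0.8,0,0]]]'
python3 -m handwheel '[[[0,0,0.2,0,0],[0,0,0.4,0,0],[0,0,0.57,0,0],[0,0,0.57,0,0.4],[0,0,0.57,0,0.6]]]'
```

```text
time: 3.9
ee_pos: [0.5649, -0.1386, 0.1705]
ee_rot: [0.999, -0.045, 0.0, -0.0]
force: [0.1, 0.4, -0.1]
grip_width: 0.0853
gripper_force: 0.0
time: 4.53
ee_pos: [0.5655, -0.1398, 0.1041]
ee_rot: [0.999, -0.046, 0.001, 0.0]
force: [-0.1, -0.3, 0.5]
grip_width: 0.0517
gripper_force: 0.0
```

```bash

python3 -m handwheel '[[[0,0,0,0,0.8],[0,0,0,0,1],[0,0,0,0,1],[0,0,0,0,1],[0,0,0,0,1]]]'
python3 -c "
from h import *
go([.5655,-.1405,.102],-5.1)
cv2.imwrite('pics/w2.png',camera('wrist'))"
```

```text
time: 5.15
ee_pos: [0.5653, -0.1406, 0.1041]
ee_rot: [0.999, -0.046, 0.001, 0.001]
force: [-1.0, -3.4, 5.4]
grip_width: 0.0165
gripper_force: 58.6
time 5.15 tcp [ 0.5653 -0.1406  0.1041] yaw -5.27 F [-1.  -3.4  5.4] w 0.0165
shares [ 0.002 -0.001  0.018] turn(tool z) -0.002
```

View pics/w2.png

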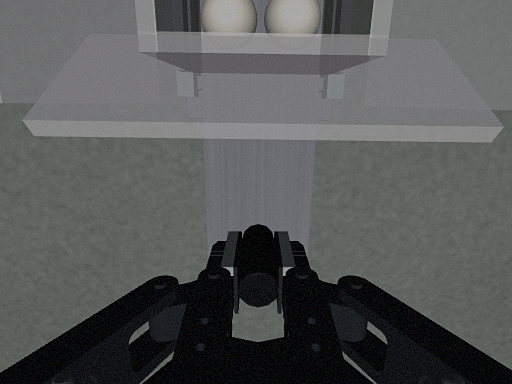

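The knob is held between the pads (around (260,270)), with the hopper and two balls visible above. Now I'll pull it open.

```bash

python3 -m handwheel '[[[-0.12,0,0,0,1],[-0.24,0,0,0,1],[-0.36,0,0,0,1],[-0.48,0,0,0,1],[-0.5,0,0,0,1]]]'
python3 -m handwheel '[[[0,0,0,0,1],[0,0,0,0,1],[0,0,0,0,1],[0,0,0,0,1],[0,0,0,0,1]]]'
python3 -c "
from h import *
go([.5655,-.1405,.102],-5.1)
a=camera('top')[60:240,280:400];b=camera('scene')[140:370,100:300]
r=lambda i:cv2.resize(i,(400,560))
cv2.imwrite('pics/o1.png',np.hstack([r(a),r(b)]))"
```

```text
time: 5.82
ee_pos: [0.5057, -0.1343, 0.1041]
ee_rot: [0.999, -0.046, 0.002, -0.0]
force: [2.7, -1.9, 6.6]
grip_width: 0.0164
gripper_force: 58.8
time: 6.45
ee_pos: [0.5058, -0.1344, 0.1041]
ee_rot: [0.999, -0.046, 0.0, 0.0]
force: [-1.3, 0.1, 8.5]
grip_width: 0.0166
gripper_force: 59.2
time 6.45 tcp [ 0.5058 -0.1344  0.1041] yaw -5.24 F [-1.3  0.1  8.5] w 0.0166
shares [0.5   0.006 0.018] turn(tool z) -0.002
```

View pics/o1.png

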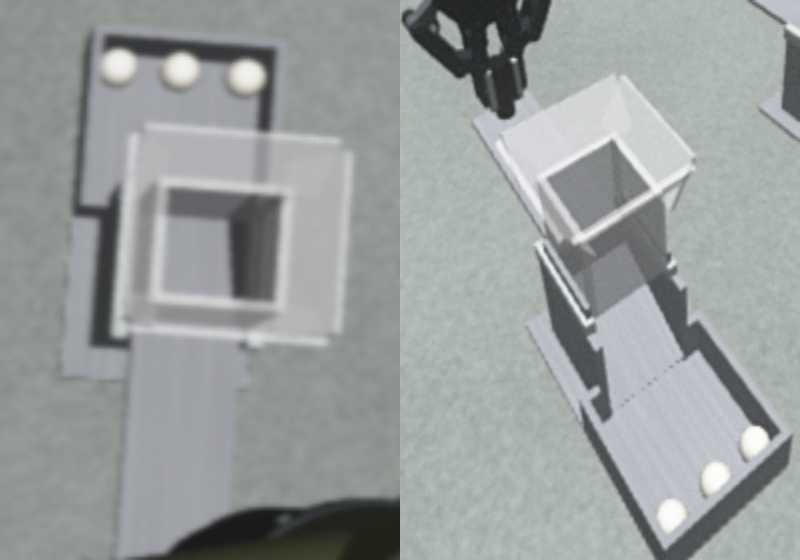

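All three balls are lying in the tray at its far wall, and the hopper is empty. Now I'll push it shut, feeling for the stop.

```bash

python3 -m handwheel '[[[0.12,0,0,0,1],[0.24,0,0,0,1],[0.36,0,0,0,1],[0.48,0,0,0,1],[0.5,0,0,0,1]]]'
python3 -m handwheel '[[[0.005,0,0,0,1],[0.01,0,0,0,1],[0.015,0,0,0,1],[0.015,0,0,0,1],[0.015,0,0,0,1]]]'
```

```text
time: 7.18
ee_pos: [0.5659, -0.1407, 0.1041]
ee_rot: [0.999, -0.046, 0.0, 0.001]
force: [-2.4, -3.1, 9.1]
grip_width: 0.0164
gripper_force: 59.4
time: 7.8
ee_pos: [0.5671, -0.1409, 0.1041]
ee_rot: [0.999, -0.046, 0.0, 0.001]
force: [-1.8, -4.0, 7.9]
grip_width: 0.0163
gripper_force: 59.4
```

```bash

python3 -m handwheel '[[[0.005,0,0,0,1],[0.01,0,0,0,1],[0.015,0,0,0,1],[0.015,0,0,0,1],[0.015,0,0,0,1]]]'
python3 -m handwheel '[[[0.005,0,0,0,1],[0.01,0,0,0,1],[0.015,0,0,0,1],[0.015,0,0,0,1],[0.015,0,0,0,1]]]'
```

```text
time: 8.43
ee_pos: [0.5675, -0.1409, 0.104]
ee_rot: [0.999, -0.046, -0.001, 0.001]
force: [-8.7, -1.3, 11.1]
grip_width: 0.0164
gripper_force: 59.5
time: 9.05
ee_pos: [0.5675, -0.141, 0.104]
ee_rot: [0.999, -0.046, -0.003, 0.001]
force: [-17.5, 1.5, 15.7]
grip_width: 0.0165
gripper_force: 60.0
```

The stop is reached: the position is stalled and the force is rising. Now I'll release and lift.

```bash

python3 -m handwheel '[[[0,0,0,0,0.5],[0,0,0,0,0],[0,0,0,0,0],[0,0,0,0,0],[0,0,0,0,0]]]'
python3 -m handwheel '[[[0,0,-0.1,0,0],[0,0,-0.3,0,0],[0,0,-0.5,0,0],[0,0,-0.75,0,0],[0,0,-1,0,0]]]'
python3 -m handwheel '[[[-0.2,0,-0.2,0,0],[-0.4,0,-0.3,0,0],[-0.6,0,-0.3,0,0],[-0.8,0,-0.3,0,0],[-1,0,-0.3,0,0]]]'
python3 -c "
from h import *
a=camera('top')[60:240,280:400];b=camera('scene')[90:370,100:400]
r=lambda i:cv2.resize(i,(400,560))
cv2.imwrite('pics/e1.png',np.hstack([r(a),r(b)]))
cv2.imwrite('pics/w3.png',camera('wrist'))"
```

```text
time: 9.68
ee_pos: [0.5703, -0.1404, 0.1028]
ee_rot: [0.999, -0.046, -0.0, 0.0]
force: [-0.0, 0.1, -0.4]
grip_width: 0.0854
gripper_force: 0.0
time: 10.3
ee_pos: [0.5703, -0.1405, 0.225]
ee_rot: [0.999, -0.046, 0.001, 0.0]
force: [1.1, -0.4, 0.2]
grip_width: 0.0855
gripper_force: 0.0
time: 10.92
ee_pos: [0.45, -0.1295, 0.2601]
ee_rot: [0.999, -0.046, 0.001, 0.0]
force: [0.1, 0.2, 0.3]
grip_width: 0.0853
gripper_force: 0.0
```

View pics/e1.png

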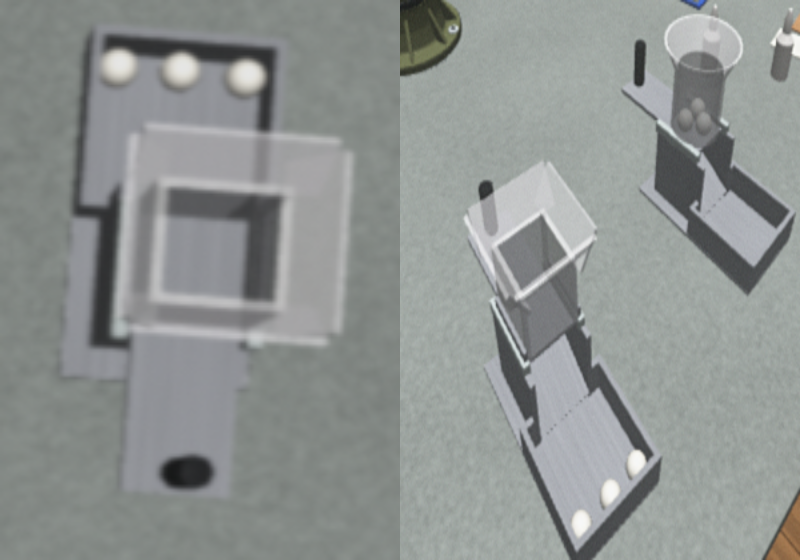

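View pics/w3.png

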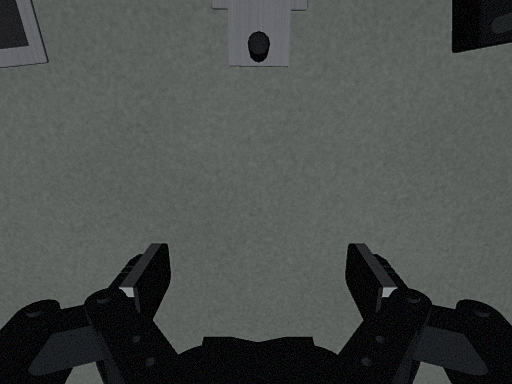

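The views show the gate closed with its knob at the stop position, the three balls in the tray, the round feeder untouched and the gripper clear.

```bash
python3 -c "
from rig import *
print(job_done())"
```

```text
the job is handed in; nothing more can be done
None
```

The job is handed in: all three balls are in the square feeder's tray, its gate is pushed shut to the stop and released, and the round feeder was left closed, in about 11 s of the 32 s allowed.

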